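Load the slide carrier from the warmer into the slide scanner

ROBOT

A 6-joint arm with a two-finger parallel gripper is mounted at the origin on the work surface. World frame = base frame: x ahead of the robot, y to its left, z up, the work surface at z = 0. Lengths are in m, angles in degrees, forces in N, time in s.
With the tool pointing down it reaches from about 0.35 to 0.875 m from the base axis. Payload 4.2 kg.
Tool frame: the origin (TCP) lies between the finger pads; the fingertips stand 8 mm ahead of it and the grasp point (between the pads) lies 11 mm behind it; z points along the fingers, y is the line along which they close (so a half turn about z gives the same grasp; the last joint's range is limited). The gripper opens to 87 mm and grips with 3 to 60 N. Pads are 19 mm wide; open, the fingers measure 117 mm over their backs; the gripper's body (75 mm by 190 mm) begins 51 mm behind the grasp point.
Start: joints at [83.285, 22.042, 0.453, 0, -68.411, -14.817], TCP at [0.229, 0.581, 0.231] pointing down, gripper open.
Joint ranges: [-179.83, 179.83], [-69.29, 118.12], [-61.27, 80.66], [-181.25, 117.63], [-171.15, -9.14], [-177.46, 177.46]. Speed limits (degrees/s): [159.86, 159.86, 180, 180, 180, 180].

INTERFACE

Orientations are given as a 3x3 rotation matrix whose columns are the frame's x, y, z axes.
In Python, from station import sense, capture, camera_model, finish_job, find_in gives the robot as it stands. The module is installed in compiled form; this text tells all that it offers.
- The arm moves only by the tool arm_command, never from a script. Its argument "motion" is a list of rows, each a list of 7 numbers: the finger opening in mm, from 0 to 87, then the shift along the tool's x, y, z in mm, then the turn, a rotation vector about the tool's x, y, z in rad. In form: [[jaw, dx, dy, dz, rx, ry, rz], ...]. A call has 1 to 8 rows; each row shifts and turns the commanded pose from where the row before left it, along the tool's axes as they then stand; what a row does not reach is not made up. A row lasts 1/10 s, in which the tool goes at most 50 mm and 8.59 degrees, less where a joint would pass 70% of its speed; a pose out of reach is approached as far as the arm can. A call with a gripper value outside its range is refused whole. The fingers move at their own pace and stop on an object; the grip force is fixed at half the most. Time passes only in rows, so rows that do not move let the fingers close. It gives the time, the measured TCP pose, the force, the opening and the grip force at its end, in the units of the state.
- sense(): the state, without advancing time (a new reading comes with each control period).
- capture(name): name is "scene" or "top" or "wrist"; returns the picture (400x640x3 uint8, red, green, blue); there is no depth.
- camera_model(name): a dict with "fx", "fy", "cx", "cy" (pixels), "R" (3x3) and "t" (3): a world point X has camera coordinates R X + t. Camera axes: x right, y down, z forward; pixel columns grow to the right and rows downward; lengths in m; the calibration is good to about 2 mm. A picture is of the moment at which its call begins: read the wrist's pose just before it. camera_model takes no time and is no camera call; for the wrist camera it gives the pose at the moment of the call.
- finish_job(): hands the job in; it is judged then, once.
Trained networks look in the newest picture that a camera, given by its name, has taken for a name from the list of things; names that differ only in an ending like _2 or _b are one class to them, and where a whole thing is asked for, a point or a joint stands for the part that bears it (a point fixed in the world has none). Each returns a list of dicts, best first, with "p" (0 to 1); they miss things now and then, are a little off and sometimes report something else, mostly with a low value. They report only what shows in the picture. A call takes as long as a camera call. They do not tell look-alikes from the thing itself.
- find_in(target, camera): "location" ([row, column] in pixels, amid what is visible of it).
The state is a dict: "time_s": time; "joints": joint angles; "joint_velocities": joint speeds; "effort": joint torques, N m; "tcp_pos": TCP position; "ee_rot": TCP orientation; "wrist_force": force on the tool from outside, world axes, zero at the start; "moment": the same for the moment, N m; "gripper_width": opening from 0.0 (shut) to 1.0 (fully open); "gripper_force": force on a finger pad.
Only numpy, scipy, OpenCV 4.12 (cv2) and the standard library are available. Lean on these libraries where they do the work, as an engineer would, in place of code of your own. Each camera call takes 0.05 s, during which the arm holds its last target. There are 200 camera calls.

TASK

The two blood smears are dry: on the slide warmer, slide the metal carrier that holds the two glass slides out over the warmer's front edge (the edge towards the robot) until its end overhangs, take it by that end, lower it level into the nest of the scanner's open tray without dropping it, let go, and then push the tray fully home by its blue handle. Keep your fingers off the glass slides, and leave the empty carrier and the red-lidded cup beside the warmer where they are.

Things in the scene. Friction and masses are not known exactly. Their poses are not given: they have to be found in the camera images.
- carrier_center (a point): Centre (half-way up) of the aluminium slide carrier to load: flat plate 170 x 62 x 3 mm, 80-130 g, flat on the warmer, too thin to pick up there. x along the 170 mm, away from the robot at the start; z up. The outer 45 mm at each end are plain metal, free to press and grip. It slides easily on the warmer; a fingertip pressed on the plain metal holds it better than the warmer does.
- slides: The two glass slides (purple smears, white label ends) fixed side by side on the middle of the carrier: together 76 mm along its x, 55 mm along its y, 1.2 mm high. Origin: centre of the carrier's top face. Not to be touched by the fingers.
- spare_center (a point): Centre of the empty carrier, 170 x 62 x 3 mm of the same metal with two dark empty windows, lying beside the other on the warmer (left or right of it, it varies), to be left where it is.
- warmer: Slide warmer, fixed: white box with a dark flat rimless top plate, 220 mm (x) by 250 mm (y), 10 mm thick, its top face 70 mm above the table. Origin: centre of the underside, on the table. x points from the front edge (towards the robot, at x = -110 mm) to the back edge. Below the plate the box stands 21 mm back from the front edge.
- scanner_face (a point): Middle of the slot in the front face of the slide scanner (fixed white box 280 mm deep, 260 mm wide; front part 134 mm high, hood from 107 mm back of the front face 202 mm high), 80 mm above the table. x points from the front face back into the scanner, z up. The dark tray slides out of the slot.
- tray_nest (a point): Centre of the tray's nest on the seat plane, where the carrier's underside rests, 80 mm above the table; moves with the tray. x points level into the scanner, y across, z up. The carrier lies with its length along x, either way round, between 5 mm high end stops at x = +88.5 and -88.7 mm (the outer one 30 mm wide). White front plate at x = -100 to -112 mm, 118 mm wide, up to 22 mm above the seat.
- nest_lips (a point): Half-way between the outer ends of the nest's two side lips, on the seat plane, 15 mm outwards of the nest's centre. The lips run 100 mm inwards from here, their inner faces 33.7 mm either side of the middle (carrier clearance 2.7 mm each side), 5 mm high, with flared tops opening outwards up to 11 mm high.
- tray_tongue (a point): Middle of the tray's outer tongue, on the seat plane, 63 mm outwards of the nest's centre: only 40 mm wide and 6 mm thick from 25 to 100 mm outwards of the nest's centre, so that fingers holding the carrier's outer end by its two long edges have free room beside and below it. Inwards of that the bed is 84 mm wide.
- tray_push (a point): Middle of the outer end face of the blue handle on the tray's front plate (60 mm wide, 14 mm thick, standing 28 mm out), 140 mm outwards of the nest's centre and 1 mm above the seat plane. Push it along the nest's +x to close the tray.
- tray (a joint): Travel of the scanner's tray: 0 = fully home (front plate against the scanner's front), 0.21 m = fully open; starts between 0.20 and 0.21. Slides with about 2 N of friction and stays where it is left; a stop ends it at 0.
- cup_center (a point): Centre (half-way up) of the closed specimen cup beside the warmer: whitish, red lid, 68 mm across the lid, 76 mm high, standing loose on the table between the warmer and the scanner, to be left where it is. (A second, yellowish red-lidded cup stands further off behind the warmer.)
Mind the look-alikes: they are no part of the job. Leave any green look-alike of the part that bears carrier_center alone.

How it is judged (in metres and radians):
On the way, in this order (a step that is already met when the one before it is completed fails the run):
1. the carrier lies flat on the warmer with its end 30 to 75 mm out over the front edge (x of carrier_center in the frame of warmer between -0.1 and -0.055 m and z of carrier_center in the frame of warmer between 0.069 and 0.074 m and angle between carrier_center's own z axis and vertical below 0.05 rad), for 0.2 s.
2. the carrier lies in the nest of the open tray (tray at least 150 mm out), let go (x of carrier_center in the frame of tray_nest between -0.006 and 0.006 m and y of carrier_center in the frame of tray_nest between -0.004 and 0.004 m and z of carrier_center in the frame of tray_nest below 0.0035 m and angle between carrier_center's own z axis and vertical below 0.05 rad and contact force between the fingers and carrier below 0.1 N and value of joint tray above 0.15 m), for 0.2 s.
At the end, for the whole second after the job is handed in: The tray is home within 4 mm and at rest, with the carrier flat in its nest, slides up (centre within 6 mm along and 4 mm across the nest, seated within 2 mm, tilted less than 0.05 rad); the empty carrier and the red-lidded cup are within 30 mm of where they began (value of joint tray below 0.004 m and x of carrier_center in the frame of tray_nest between -0.006 and 0.006 m and y of carrier_center in the frame of tray_nest between -0.004 and 0.004 m and z of carrier_center in the frame of tray_nest below 0.0035 m and angle between carrier_center's own z axis and vertical below 0.05 rad and velocity of joint tray between -0.01 and 0.01 m/s and distance of each of spare_center, cup_center from where it was at the start of the episode below 0.03 m); the robot touches nothing.
It fails at once if the fingers touch the glass slides with more than 1 N (contact force between the fingers and slides above 1 N).
It fails at once if the carrier tips more than 0.6 rad (about 35 degrees) or falls below the tray and the warmer's top (angle between carrier_center's own z axis and vertical above 0.6 rad or height (world z) of carrier_center below 0.05 m).
It fails at once if the carrier is let go more than 12 mm above the nest (contact force between the fingers and carrier below 0.05 N and z of carrier_center in the frame of tray_nest above 0.0135 m and horizontal distance between carrier_center and tray_nest below 0.08 m).
It fails at once if the empty carrier or the red-lidded cup is moved more than 30 mm (distance of any of spare_center, cup_center from where it was at the start of the episode above 0.03 m).
It also fails if it takes over 70 s, if anything falls off the work surface, if the arm or the gripper's body presses on something with over 40 N, if the wrist force passes 120 N, or if a joint passes its speed limit or range.

## Working session

There is one attempt and no reset: what is moved stays moved. The work goes in short steps, Python scripts to look and compute and a tool call to move; the robot and the scene stay as the last step left them, time stands still between calls to the robot, and variables do not carry over. Pictures are saved under pics/ and viewed, at most 10 in all, crops included, and the job is handed in when it is done.

Besides the shell and the picture viewer there is one more tool, called after ">>>" as a command line: name --pt "numbers of a row" for each row, then --argument value for the rest. arm_command: Moves the arm, as the interface text tells. Its arguments: {"type":"object","properties":{"motion":{"type":"array"}},"required":["motion"]}

```bash
mkdir -p pics
cat > h.py <<'E'
import numpy as np, cv2
from station import *
def ray(cam,px,z):
    m=camera_model(cam);R=np.array(m["R"]);t=np.array(m["t"])
    d=R.T@np.array([(px[1]-m["cx"])/m["fx"],(px[0]-m["cy"])/m["fy"],1.]);c=-R.T@t
    return c+d*(z-c[2])/d[2]
def proj(cam,X):
    m=camera_model(cam);p=np.array(m["R"])@np.array(X)+np.array(m["t"])
    return m["fy"]*p[1]/p[2]+m["cy"],m["fx"]*p[0]/p[2]+m["cx"]
def save(cam,name,crop=None,s=1):
    im=capture(cam)[:,:,::-1]
    if crop: im=im[crop[0]:crop[1],crop[2]:crop[3]]
    cv2.imwrite("pics/"+name,cv2.resize(im,None,fx=s,fy=s,interpolation=cv2.INTER_CUBIC))
E
python3 - <<'E'
from h import *
np.set_printoptions(precision=4,suppress=True)
s=sense();print(s)
save("scene","s0.png");save("top","t0.png",s=1.25)
Z=dict(carrier_center=.0715,slides=.074,spare_center=.0715,warmer=.07,scanner_face=.08,tray_nest=.08,nest_lips=.08,tray_tongue=.08,tray_push=.081,cup_center=.038)
for n,z in Z.items():
  for d in find_in(n,"top")[:3]: print(n,d["p"],d["location"],ray("top",d["location"],z))
E
```

```text
{'time_s': 0.0, 'joints': array([ 83.2834,  22.091 ,   0.3787,  -0.0294, -68.4109, -14.8179]), 'joint_velocities': array([-0.0233, -0.0012,  0.0463, -0.0691,  0.0649,  0.1297]), 'effort': array([  0.0001, -39.0665,  18.7406,   4.22  ,   0.0109,  -0.0002]), 'tcp_pos': array([0.2292, 0.5808, 0.2294]), 'ee_rot': array([[ 0.9301, -0.3672, -0.0007],
       [-0.3672, -0.9301, -0.0021],
       [ 0.0001,  0.0022, -1.    ]]), 'wrist_force': array([0.3559, 0.1119, 0.4306]), 'moment': array([ 0.0288, -0.0183, -0.0557]), 'gripper_force': 0.0, 'gripper_width': 0.9977063971985461}
carrier_center 0.97 [273.5, 215.8] [0.2575 0.2615 0.0715]
carrier_center 0.85 [185.5, 346.4] [ 0.5211 -0.1407  0.0715]
carrier_center 0.6 [188.0, 226.0] [0.5185 0.2311 0.0715]
slides 0.85 [247.2, 356.1] [ 0.3318 -0.1668  0.074 ]
slides 0.79 [186.9, 226.9] [0.5217 0.2278 0.074 ]
slides 0.77 [274.1, 215.6] [0.256  0.2614 0.074 ]
spare_center 0.86 [172.2, 264.0] [0.566  0.1135 0.0715]
warmer 0.97 [181.7, 244.9] [0.5374 0.173  0.07  ]
scanner_face 0.93 [132.6, 438.1] [ 0.6804 -0.426   0.08  ]
tray_nest 0.71 [165.0, 370.3] [ 0.5826 -0.2147  0.08  ]
tray_nest 0.24 [173.4, 263.4] [0.5612 0.1142 0.08  ]
nest_lips 0.93 [165.4, 370.5] [ 0.5813 -0.2153  0.08  ]
tray_tongue 0.59 [163.2, 369.5] [ 0.5882 -0.2124  0.08  ]
tray_push 0.67 [163.7, 371.0] [ 0.5864 -0.2169  0.081 ]
cup_center 0.9 [134.1, 301.2] [ 0.6911 -0.0012  0.038 ]
```

View pics/t0.png

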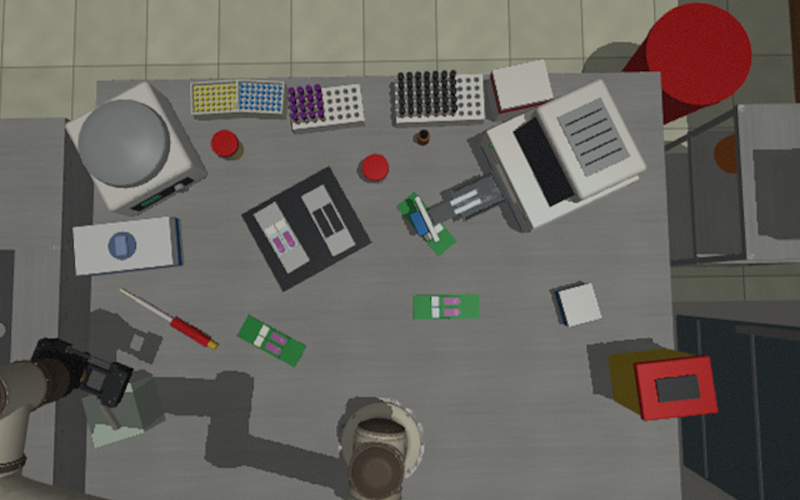

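View pics/s0.png

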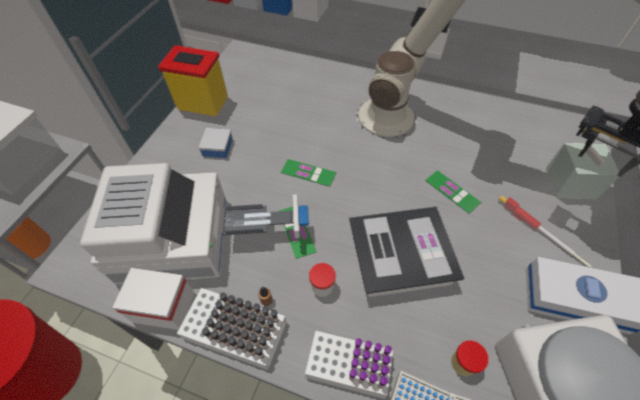

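Candidates for the loaded carrier, in top-camera pixels: three green look-alikes at about (273,216), (246,356) and (180,341), and one metal carrier with purple smears on the warmer at (188,226). The metal one fits. The empty carrier lies right of it at (172,264). I'll confirm this in an enlarged crop.

Run:
```python
from h import *
save("top","t1.png",(125,240,185,410),3.5)
im=capture("top")
hsv=cv2.cvtColor(im,cv2.COLOR_RGB2HSV)
# dark plate
m=((hsv[:,:,2]<75)).astype(np.uint8); sub=np.zeros_like(m); sub[130:236,190:300]=m[130:236,190:300]
c=max(cv2.findContours(sub,0,2)[0],key=cv2.contourArea)
b=cv2.boxPoints(cv2.minAreaRect(cv2.convexHull(c)))
for p in b: print(p,ray("top",[p[1],p[0]],.07))
```

```text
[191.88681 171.39621] [0.57186094 0.33760989 0.07      ]
[262.61322 132.10376] [0.69220296 0.11759183 0.07      ]
[296.76416 193.57547] [0.49837547 0.01276156 0.07      ]
[226.03775 232.86792] [0.38040565 0.23094017 0.07      ]
```

View pics/t1.png

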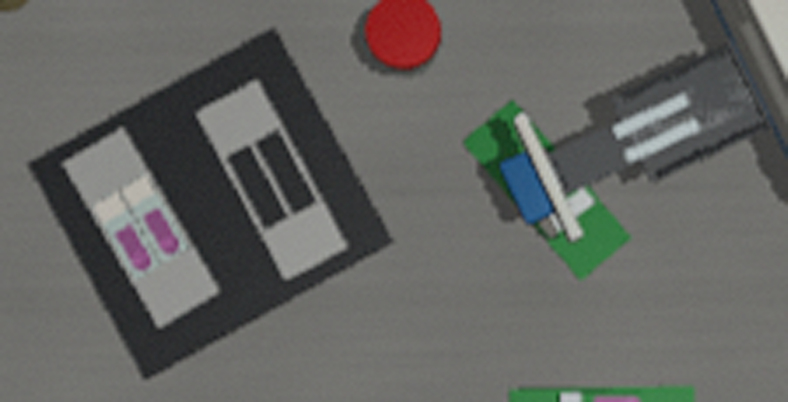

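The crop confirms it: the grey metal carrier with the purple smears is centred near crop (140,227), which is full-image pixel (190,225). The warmer corners give 250 x 220 mm, which matches, and its x axis is at about 28°. I'll go above it for a close look.

>>> arm_command --pt "87 38 29 -13 0 0 0" --pt "87 38 29 -13 0 0 0" --pt "87 38 29 -13 0 0 0" --pt "87 38 29 -13 0 0 0" --pt "87 38 29 -13 0 0 0" --pt "87 38 29 -13 0 0 0" --pt "87 38 29 -13 0 0 0" --pt "87 38 29 -13 0 0 0"

```text
time_s: 1.5
tcp_pos: [0.4275, 0.2521, 0.3355]
ee_rot: [[0.93, -0.367, 0.001], [-0.367, -0.93, 0.001], [0.0, -0.001, -1.0]]
wrist_force: [0.6, 0.7, -0.2]
gripper_width: 1.003
gripper_force: 0.0
```

>>> arm_command --pt "87 10 0 0 0 0 -0.145" --pt "87 10 0 0 0 0 -0.145" --pt "87 10 0 0 0 0 -0.145" --pt "87 0 0 0 0 0 -0.145" --pt "87 0 0 0 0 0 -0.145" --pt "87 0 0 0 0 0 -0.145" --pt "87 0 0 0 0 0 0"

```text
time_s: 2.2
tcp_pos: [0.456, 0.2471, 0.3346]
ee_rot: [[0.88, 0.474, 0.0], [0.474, -0.88, 0.0], [0.0, -0.0, -1.0]]
wrist_force: [-0.0, -0.4, 0.3]
gripper_width: 0.995
gripper_force: 0.0
```

Run:
```python
from h import *
np.set_printoptions(precision=4,suppress=True)
s=sense();print(s["tcp_pos"],s["ee_rot"],s["joints"])
save("wrist","w0.png")
m=camera_model("wrist");R=np.array(m["R"]);print(-R.T@m["t"],R,m["fx"])
for n,z in dict(carrier_center=.0715,spare_center=.0715,warmer=.07,slides=.074).items():
  for d in find_in(n,"wrist")[:2]: print(n,d["p"],d["location"],ray("wrist",d["location"],z))
```

```text
[0.456  0.2471 0.3346] [[ 0.8805  0.4741  0.    ]
 [ 0.4741 -0.8805  0.0001]
 [ 0.0001 -0.0001 -1.    ]] [ 46.4005   8.1989  -3.6557  -0.0019 -78.1394  71.8978]
[0.5253 0.2849 0.4892] [[ 0.4724 -0.8814 -0.0002]
 [-0.8441 -0.4526  0.2874]
 [-0.2534 -0.1356 -0.9578]] 357.45346883958837
carrier_center 0.93 [108.5, 351.4] [0.5228 0.2397 0.0715]
carrier_center 0.85 [196.2, 574.8] [ 0.5611 -0.0527  0.0715]
spare_center 0.86 [128.5, 454.6] [0.5597 0.1234 0.0715]
spare_center 0.61 [220.9, 613.4] [ 0.5588 -0.1162  0.0715]
slides 0.91 [115.1, 349.3] [0.5154 0.2386 0.074 ]
slides 0.86 [207.6, 573.0] [ 0.5488 -0.0582  0.074 ]
```

View pics/w0.png

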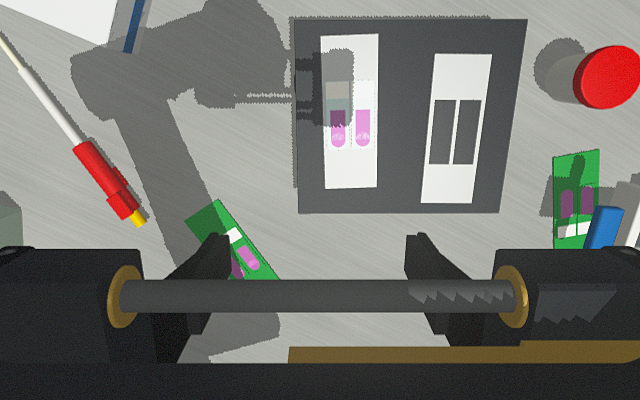

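The wrist view shows the loaded carrier with corners near (321,36), (378,33), (377,187) and (325,189), column first. The warmer's front edge runs from (299,213) to (499,213), and the spare is to the right. Next I'll compute the poses.

Run:
```python
from h import *
np.set_printoptions(precision=4,suppress=True)
P=lambda L,z:np.array([ray("wrist",[r,c],z) for c,r in L])[:,:2]
im=capture("wrist");hsv=cv2.cvtColor(im,cv2.COLOR_RGB2HSV)
def box(mask,r0,r1,c0,c1,z):
    s=np.zeros(mask.shape,np.uint8); s[r0:r1,c0:c1]=mask[r0:r1,c0:c1]
    c=max(cv2.findContours(s,0,2)[0],key=cv2.contourArea)
    h=cv2.convexHull(c)[:,0].astype(float)
    w=P(h,z).astype(np.float32)*1000
    (cc,wh,a)=cv2.minAreaRect(w); print(cc,wh,a)
box(hsv[:,:,2]>150,22,205,305,395,.073)
box(hsv[:,:,2]>150,22,208,405,500,.073)
print(P([(321,36),(378,33),(377,187),(325,189)],.073)*1000)
print("warmer",P([(299,213),(499,213),(527,20),(292,18)],.07)*1000)
```

```text
(515.0836181640625, 237.81060791015625) (170.99456787109375, 62.63251876831055) 30.492385864257812
(555.9939575195312, 122.61316680908203) (170.3682403564453, 62.43619918823242) 27.931150436401367
[[573.1007 306.4821]
 [604.6302 254.1565]
 [457.3385 166.7538]
 [425.3476 220.8712]]
warmer [[382.0535 234.0063]
 [499.9976  14.9564]
 [691.5773 120.4148]
 [574.3404 342.3057]]
```

>>> arm_command --pt "20 18 5 39 0 0 0" --pt "20 18 5 39 0 0 0" --pt "20 18 6 39 0 0 0" --pt "20 18 6 39 0 0 0" --pt "20 18 6 39 0 0 0" --pt "20 19 5 35 0 0 -0.038" --pt "20 0 0 0 0 0 0"

```text
time_s: 3.2
tcp_pos: [0.5662, 0.2681, 0.0977]
ee_rot: [[0.863, 0.505, -0.01], [0.505, -0.863, -0.007], [-0.012, 0.001, -1.0]]
wrist_force: [-0.8, -1.0, -1.0]
gripper_width: 0.449
gripper_force: 0.0
```

Run:
```python
from h import *
np.set_printoptions(precision=4,suppress=True)
s=sense();print(s["tcp_pos"],s["ee_rot"],s["wrist_force"],s["gripper_width"])
save("wrist","w1.png")
```

```text
[0.5662 0.2681 0.0977] [[ 0.8629  0.5053 -0.0096]
 [ 0.5053 -0.8629 -0.0067]
 [-0.0117  0.001  -0.9999]] [-0.7528 -1.0387 -0.9589] 0.4488081937935818
```

View pics/w1.png

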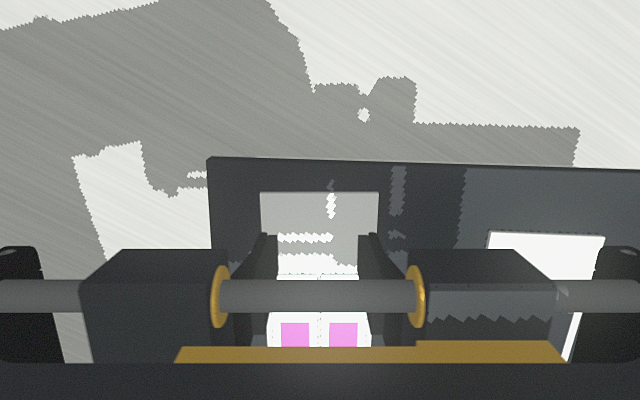

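The far end of the carrier is at row 192 and the glass label ends start near row 278. I'll check those against the tip position.

Run:
```python
from h import *
s=sense();u=s["ee_rot"][:,0];v=s["ee_rot"][:,1]
for px,z in(((192,260),.073),((192,378),.073),((278,278),.0742),((276,358),.0742)):
    d=ray("wrist",px,z)-s["tcp_pos"];print(px,(d@u*1000).round(1),(d@v*1000).round(1))
```

```text
(192, 260) 25.4 -31.1
(192, 378) 25.4 31.7
(278, 278) -25.5 -23.0
(276, 358) -24.2 22.6
```

>>> arm_command --pt "20 2 0 8 0 0 0" --pt "20 0 0 4 0 0 0" --pt "20 0 0 0 0 0 0" --pt "20 0 0 0 0 0 0" --pt "20 0 0 2 0 0 0" --pt "20 0 0 0 0 0 0"

```text
time_s: 3.85
tcp_pos: [0.5692, 0.2709, 0.0909]
ee_rot: [[0.862, 0.507, 0.0], [0.507, -0.862, 0.0], [0.001, -0.0, -1.0]]
wrist_force: [0.2, -0.2, 0.1]
gripper_width: 0.232
gripper_force: 0.0
```

Tip position is good: about 23 mm from the far end and centred. Now pressing down gently.

>>> arm_command --pt "20 0 0 6 0 0 0" --pt "20 0 0 3 0 0 0" --pt "20 0 0 1 0 0 0" --pt "20 0 0 1 0 0 0" --pt "20 0 0 0 0 0 0" --pt "20 0 0 0 0 0 0"

```text
time_s: 4.45
tcp_pos: [0.5698, 0.2709, 0.0814]
ee_rot: [[0.861, 0.508, 0.002], [0.508, -0.861, -0.0], [0.001, 0.001, -1.0]]
wrist_force: [-2.9, -0.8, 8.5]
gripper_width: 0.23
gripper_force: 4.5
```

>>> arm_command --pt "20 -3 0 0 0 0 0" --pt "20 -6 0 0 0 0 0" --pt "20 -6 0 0 0 0 0" --pt "20 -6 0 0 0 0 0" --pt "20 -6 0 0 0 0 0" --pt "20 -6 0 0 0 0 0" --pt "20 -4 0 0 0 0 0" --pt "20 0 0 0 0 0 0"

```text
time_s: 5.25
tcp_pos: [0.539, 0.253, 0.0815]
ee_rot: [[0.861, 0.508, 0.004], [0.508, -0.861, 0.002], [0.005, 0.0, -1.0]]
wrist_force: [-0.3, 0.5, 6.9]
gripper_width: 0.228
gripper_force: 3.5
```

Run:
```python
from h import *
capture("wrist");s=sense();u=s["ee_rot"][:,0];v=s["ee_rot"][:,1]
print(s["tcp_pos"],s["wrist_force"])
im=capture("wrist");cv2.imwrite("pics/w2.png",im[150:350,200:450,::-1].repeat(2,0).repeat(2,1))
```

```text
[0.53898765 0.25309033 0.08144591] [-1.05434407 -0.01611803  7.38408694]
```

View pics/w2.png

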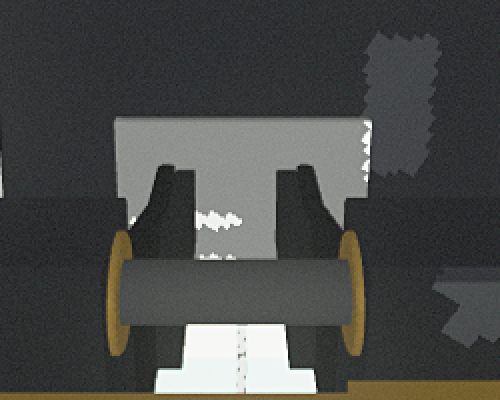

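The carrier's far edge is at row ~209 (columns 257–385), still square and centred. I'll check how far it is from the TCP, then keep dragging.

Run:
```python
from h import *
s=sense();u=s["ee_rot"][:,0];v=s["ee_rot"][:,1]
for px in((209,257.5),(209,385)):
    d=ray("wrist",px,.073)-s["tcp_pos"];print(px,(d@u*1000).round(1),(d@v*1000).round(1))
```

```text
(209, 257.5) 22.5 -29.5
(209, 385) 22.6 32.1
```

>>> arm_command --pt "20 -5 0 0 0 0 0" --pt "20 -7 0 0 0 0 0" --pt "20 -7 0 0 0 0 0" --pt "20 -7 0 0 0 0 0" --pt "20 -7 0 0 0 0 0" --pt "20 -7 0 0 0 0 0" --pt "20 -5 0 0 0 0 0" --pt "20 0 0 0 0 0 0"

```text
time_s: 6.15
tcp_pos: [0.5002, 0.2303, 0.0814]
ee_rot: [[0.861, 0.508, 0.004], [0.508, -0.861, 0.003], [0.005, 0.0, -1.0]]
wrist_force: [-0.4, 0.6, 7.3]
gripper_width: 0.232
gripper_force: 3.9
```

>>> arm_command --pt "20 -5 0 0 0 0 0" --pt "20 -6 0 0 0 0 0" --pt "20 -5 0 0 0 0 0" --pt "20 0 0 0 0 0 0" --pt "20 0 0 0 0 0 0" --pt "20 0 0 -6 0 0 0" --pt "20 0 0 -40 0 0 0" --pt "87 0 0 -50 0 0 0"

```text
time_s: 6.95
tcp_pos: [0.4833, 0.2199, 0.1742]
ee_rot: [[0.862, 0.507, -0.006], [0.507, -0.862, -0.004], [-0.007, 0.001, -1.0]]
wrist_force: [0.9, 1.4, 0.7]
gripper_width: 0.265
gripper_force: 0.0
```

>>> arm_command --pt "87 -30 0 -40 0 0 0" --pt "87 -30 0 -40 0 0 0" --pt "87 -30 0 -40 0 0 0" --pt "87 -20 0 -20 0 0 0" --pt "87 -10 0 0 0 0 0" --pt "87 0 0 0 0 0 0" --pt "87 0 0 0 0 0 0"

```text
time_s: 7.65
tcp_pos: [0.3812, 0.1601, 0.3141]
ee_rot: [[0.862, 0.507, -0.002], [0.507, -0.862, -0.002], [-0.003, 0.0, -1.0]]
wrist_force: [0.2, 0.2, -0.4]
gripper_width: 0.872
gripper_force: 0.0
```

Run:
```python
from h import *
np.set_printoptions(precision=4,suppress=True)
s=sense();print(s["tcp_pos"],s["ee_rot"][:,0])
save("wrist","w3.png")
for n,z in dict(carrier_center=.0715,spare_center=.0715).items():
  for d in find_in(n,"wrist")[:2]: print(n,d["p"],d["location"],ray("wrist",d["location"],z))
```

```text
[0.3812 0.1601 0.3141] [ 0.8617  0.5074 -0.0026]
carrier_center 0.76 [135.2, 568.4] [ 0.5456 -0.0646  0.0715]
carrier_center 0.73 [96.6, 321.6] [0.4424 0.1914 0.0715]
spare_center 0.64 [54.4, 434.6] [0.5384 0.112  0.0715]
```

View pics/w3.png

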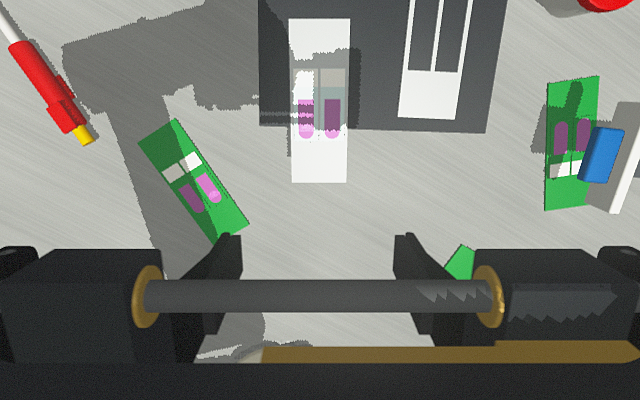

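The carrier overhangs the front edge, with corners at (289,18), (350,18), (346,182) and (291,181). The warmer edge is at row ~126–132.

Run:
```python
from h import *
np.set_printoptions(precision=2,suppress=True)
s=sense()
P=np.array([ray("wrist",[r,c],.073) for c,r in[(289.,18),(350,18),(346,182.5),(291,181.5)]])[:,:2]*1000
fr=(P[0]+P[1])/2;nr=(P[2]+P[3])/2;ax=(fr-nr);L=np.linalg.norm(ax);ax/=L
print(P,"len",L,"w",np.linalg.norm(P[0]-P[1]),np.linalg.norm(P[2]-P[3]),"yaw",np.degrees(np.arctan2(ax[1],ax[0])),"c",(fr+nr)/2)
E=np.array([ray("wrist",[r,c],.07) for c,r in[(259.,125),(487,133)]])[:,:2]*1000;print("front edge",E)
t=E[1]-E[0];t/=np.linalg.norm(t);n=np.array([-t[1],t[0]]);print("overhang",(nr-E[0])@n,"centre",((fr+nr)/2-E[0])@n-110)
g=(fr+nr)/2-57*ax
d=np.append(g,82.5-11+0)-s["tcp_pos"]*1000
print("grip",g,"tool shift",s["ee_rot"].T@np.append(g-s["tcp_pos"][:2]*1000,60.5-s["tcp_pos"][2]*1000))
```

```text
[[491.51 258.68]
 [522.67 205.85]
 [375.2  118.93]
 [344.26 173.74]] len 170.58481055887975 w 61.335026076677494 62.94464942213947 yaw 30.248876939523548 c [433.41 189.3 ]
front edge [[381.64 235.31]
 [502.14  13.72]]
overhang -61.75766459938442 centre -86.50331108405626
grip [384.17 160.59] tool shift [  3.1    0.84 253.53]
```

Overhang is 62 mm and the carrier centre is at −86.5 mm, which is in the window. Descending around the end.

>>> arm_command --pt "87 3 1 45 0 0 0" --pt "87 0 0 45 0 0 0" --pt "87 0 0 45 0 0 0" --pt "87 0 0 40 0 0 0" --pt "87 0 0 25 0 0 0" --pt "87 0 0 0 0 0 0" --pt "87 0 0 0 0 0 0"

```text
time_s: 8.5
tcp_pos: [0.3851, 0.1612, 0.1154]
ee_rot: [[0.861, 0.508, -0.001], [0.508, -0.861, -0.001], [-0.001, 0.001, -1.0]]
wrist_force: [0.7, 0.2, 0.4]
gripper_width: 1.0
gripper_force: 0.0
```

Run:
```python
from h import *
s=sense();print(s["tcp_pos"],s["ee_rot"],s["gripper_width"])
print(s["ee_rot"].T@(np.array([.38417,.16059,.0605])-s["tcp_pos"])*1000)
```

```text
[0.38514368 0.16115265 0.11542631] [[ 8.61473722e-01  5.07801822e-01 -5.79912293e-04]
 [ 5.07800769e-01 -8.61473478e-01 -1.35084523e-03]
 [-1.18554073e-03  8.69237761e-04 -9.99998919e-01]] 1.0003503711674893
[-1.0593943  -0.05746797 54.92757701]
```

>>> arm_command --pt "87 -1 0 20 0 0 0" --pt "87 0 0 20 0 0 0" --pt "87 0 0 15 0 0 0" --pt "87 0 0 0 0 0 0" --pt "87 0 0 0 0 0 0"

```text
time_s: 9.0
tcp_pos: [0.3848, 0.1613, 0.0619]
ee_rot: [[0.861, 0.508, 0.002], [0.508, -0.861, 0.002], [0.003, -0.0, -1.0]]
wrist_force: [-0.4, -0.1, 0.1]
gripper_width: 1.0
gripper_force: 0.0
```

>>> arm_command --pt "70 0 0 0 0 0 0" --pt "66 0 0 0 0 0 0" --pt "62 0 0 0 0 0 0" --pt "55 0 0 0 0 0 0" --pt "50 0 0 0 0 0 0" --pt "50 0 0 0 0 0 0" --pt "50 0 0 0 0 0 0" --pt "50 0 0 0 0 0 0"

```text
time_s: 9.8
tcp_pos: [0.3838, 0.1605, 0.0606]
ee_rot: [[0.862, 0.508, 0.0], [0.508, -0.862, 0.0], [0.0, 0.0, -1.0]]
wrist_force: [0.0, 0.4, 1.6]
gripper_width: 0.695
gripper_force: 30.0
```

Gripped at 30 N. Now a gentle lift, plus a tray estimate from the earlier top crop. In it the lips run from (621,144) to (694,113), and the white front plate from (520,118) to (577,236).

>>> arm_command --pt "50 0 0 -2 0 0 0" --pt "50 0 0 -5 0 0 0" --pt "50 0 0 -10 0 0 0" --pt "50 0 0 -20 0 0 0" --pt "50 0 0 -30 0 0 0" --pt "50 0 0 -30 0 0 0" --pt "50 0 0 -20 0 0 0" --pt "50 0 0 0 0 0 0"

```text
time_s: 10.6
tcp_pos: [0.385, 0.1615, 0.1804]
ee_rot: [[0.861, 0.508, 0.005], [0.508, -0.861, 0.004], [0.007, -0.001, -1.0]]
wrist_force: [0.6, 0.5, -1.2]
gripper_width: 0.7
gripper_force: 30.0
```

Run:
```python
from h import *
np.set_printoptions(precision=4,suppress=True)
s=sense();print(s["tcp_pos"],s["gripper_force"],s["gripper_width"],s["wrist_force"])
for c,z in(((621,144),.089),((694,113),.089),((520,118),.102),((577,236),.102),((665,87),.08),((519,192),.088)):
    print(c,ray("top",[125+c[1]/3.5,185+c[0]/3.5],z))
save("wrist","w4.png")
```

```text
[0.385  0.1615 0.1804] 29.99771922826767 0.6997362090063434 [ 0.5986  0.5201 -1.2308]
(621, 144) [ 0.5781 -0.1897  0.089 ]
(694, 113) [ 0.6045 -0.2539  0.089 ]
(520, 118) [ 0.6002 -0.1017  0.102 ]
(577, 236) [ 0.4971 -0.1491  0.102 ]
(665, 87) [ 0.6294 -0.2302  0.08  ]
(519, 192) [ 0.5374 -0.1001  0.088 ]
```

View pics/w4.png

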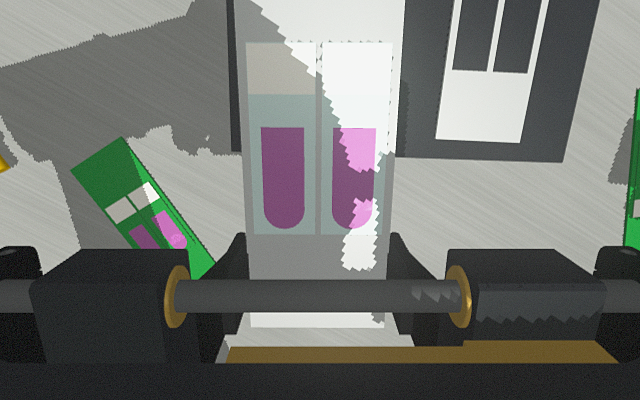

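The carrier hangs straight and level in the grip: glass rows 42–234, columns 245–392. I'll carry it over beside the tray and turn by −95.5°.

>>> arm_command --pt "50 -5 12 -10 0 0 0" --pt "50 -12 28 -15 0 0 0" --pt "50 -15 36 -15 0 0 0" --pt "50 -15 36 -10 0 0 0" --pt "50 -15 36 -10 0 0 0.05" --pt "50 0 0 -10 0 0 0.12" --pt "50 0 0 0 0 0 0.12" --pt "50 0 0 0 0 0 0.12"

```text
time_s: 11.45
tcp_pos: [0.4046, 0.0001, 0.2468]
ee_rot: [[0.993, 0.115, -0.002], [0.115, -0.993, -0.001], [-0.002, 0.0, -1.0]]
wrist_force: [0.1, 0.3, -1.1]
gripper_width: 0.703
gripper_force: 30.0
```

>>> arm_command --pt "50 0 0 0 0 0 0.13" --pt "50 0 0 0 0 0 0.13" --pt "50 0 0 0 0 0 0.13" --pt "50 0 0 0 0 0 0.13" --pt "50 0 0 0 0 0 0.13" --pt "50 0 0 0 0 0 0.13" --pt "50 0 0 0 0 0 0.13" --pt "50 0 0 0 0 0 0.13"

```text
time_s: 12.25
tcp_pos: [0.4044, 0.0006, 0.2464]
ee_rot: [[0.603, -0.798, -0.003], [-0.798, -0.603, -0.001], [-0.001, 0.003, -1.0]]
wrist_force: [-0.1, 0.5, -0.6]
gripper_width: 0.702
gripper_force: 30.0
```

>>> arm_command --pt "50 15 8 0 0 0 0" --pt "50 30 16 0 0 0 0" --pt "50 37 20 0 0 0 0" --pt "50 37 20 0 0 0 0" --pt "50 37 20 0 0 0 0" --pt "50 30 16 0 0 0 0.1" --pt "50 18 8 0 0 0 0.116" --pt "50 0 0 0 0 0 0"

```text
time_s: 13.05
tcp_pos: [0.4406, -0.2289, 0.2458]
ee_rot: [[0.419, -0.908, -0.004], [-0.908, -0.419, 0.001], [-0.002, 0.003, -1.0]]
wrist_force: [-0.1, 0.6, -1.0]
gripper_width: 0.701
gripper_force: 30.0
```

Run:
```python
from h import *
np.set_printoptions(precision=4,suppress=True)
capture("wrist");s=sense();print(s["tcp_pos"],s["ee_rot"][:,0],s["joints"])
for n,z in dict(tray_nest=.08,nest_lips=.08,tray_tongue=.08,tray_push=.081,scanner_face=.08).items():
  for d in find_in(n,"wrist")[:2]: print(n,d["p"],d["location"],ray("wrist",d["location"],z))
save("wrist","w5.png")
```

```text
[ 0.4404 -0.2277  0.246 ] [ 0.4216 -0.9068 -0.0025] [ -8.5534   8.8075 -15.6052  -0.0298 -65.8099  33.5031]
tray_nest 0.85 [102.2, 150.7] [ 0.5988 -0.225   0.08  ]
nest_lips 0.96 [103.7, 151.9] [ 0.598  -0.2234  0.08  ]
tray_tongue 0.86 [101.6, 150.6] [ 0.6001 -0.2242  0.08  ]
tray_push 0.57 [104.7, 151.1] [ 0.599  -0.2218  0.081 ]
scanner_face 0.94 [105.2, 153.2] [ 0.598  -0.2218  0.08  ]
```

View pics/w5.png

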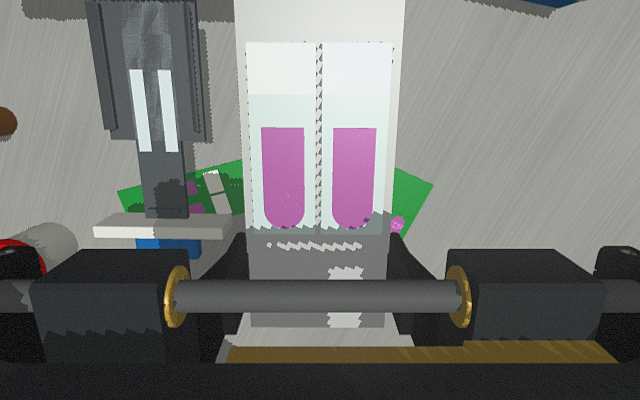

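The nest shows at the left: bed columns ~103–210, tongue columns 138–188, front plate rows 213–240. I'll go 90 mm lower for finer resolution and measure it there.

>>> arm_command --pt "50 0 0 15 0 0 0" --pt "50 0 0 25 0 0 0" --pt "50 0 0 30 0 0 0" --pt "50 0 0 20 0 0 0" --pt "50 0 0 0 0 0 0" --pt "50 0 0 0 0 0 0" --pt "50 0 0 0 0 0 0"

```text
time_s: 14.1
tcp_pos: [0.4428, -0.2267, 0.1591]
ee_rot: [[0.424, -0.906, 0.003], [-0.906, -0.424, -0.001], [0.002, -0.002, -1.0]]
wrist_force: [0.3, 0.3, -0.4]
gripper_width: 0.697
gripper_force: 30.0
```

Run:
```python
from h import *
np.set_printoptions(precision=4,suppress=True)
s=sense();m=camera_model("wrist");im=capture("wrist")
np.savez("v6.npz",im=im,R=m["R"],t=m["t"],tcp=s["tcp_pos"],rot=s["ee_rot"])
print(s["tcp_pos"],s["ee_rot"][:,0])
# rectify to the seat plane: axes along tool x/y about a guessed nest centre
u=s["ee_rot"][:2,0];u/=np.linalg.norm(u);w=np.array([-u[1],u[0]])
g=np.array([.593,-.222]);S=3 # px per mm
src=[];dst=[]
for a in(-130,130):
  for b in(-60,60):
    X=np.append(g+(a*u+b*w)/1000,.08);r,c=proj("wrist",X);src.append((c,r));dst.append(((130+a)*S,(70-b)*S))
H=cv2.getPerspectiveTransform(np.float32(src),np.float32(dst))
o=cv2.warpPerspective(im,H,(260*S,140*S),flags=cv2.INTER_CUBIC)
o=cv2.convertScaleAbs(o,alpha=1.4,beta=20)
for k in range(0,260,10): cv2.line(o,(k*S,0),(k*S,8 if k%50-30 else 16),(255,0,0),1)
for k in range(0,140,10): cv2.line(o,(0,k*S),(8 if k!=70 else 18,k*S),(255,0,0),1)
cv2.imwrite("pics/n6.png",o[:,:,::-1])
```

```text
[ 0.4428 -0.2267  0.1591] [ 0.4242 -0.9056  0.0021]
```

View pics/n6.png

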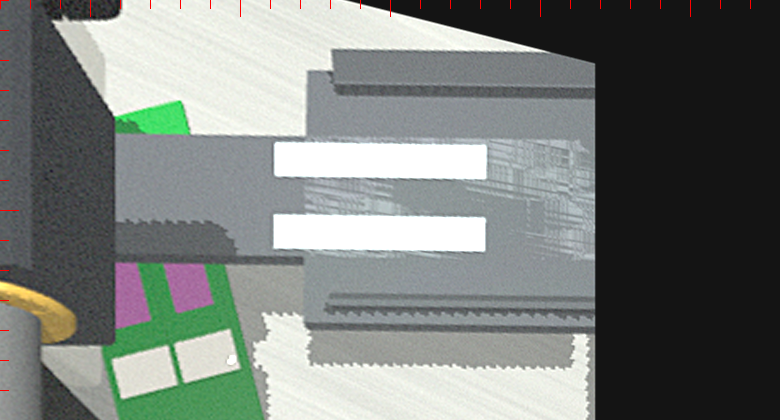

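In the rectified view (3 px/mm), the bed's outer end is at px 306. The two white strips on the seat run px 274–486 at rows 142–251, so the nest centre is about 3 mm short of and 4–5 mm left of my guess, turned ~0.7°. I'll fit this numerically and get the carrier's offset in the grip.

Run:
```python
from h import *
np.set_printoptions(precision=4,suppress=True)
v=np.load("v6.npz");m=camera_model("wrist");R,t=v["R"],v["t"];tcp=v["tcp"];rot=v["rot"]
def ry(r,c,z):
    d=R.T@np.array([(c-m["cx"])/m["fx"],(r-m["cy"])/m["fy"],1]);o=-R.T@t
    return o+d*(z-o[2])/d[2]
u=rot[:2,0]/np.linalg.norm(rot[:2,0]);w=np.array([-u[1],u[0]]);g=np.array([.593,-.222])
n=cv2.imread("pics/n6.png");gr=cv2.cvtColor(n,cv2.COLOR_BGR2GRAY)
A=lambda p:((p[0]/3-130),(70-p[1]/3))
for r0,r1 in((130,190),(203,262)):
    s=np.zeros_like(gr);s[r0:r1,255:505]=(gr[r0:r1,255:505]>235)*255
    c=max(cv2.findContours(s,0,2)[0],key=cv2.contourArea);q=cv2.minAreaRect(c);print("strip",A(q[0]),np.array(q[1])/3,q[2])
g32=gr.astype(float);k=cv2.GaussianBlur(g32,(5,5),1)
def vedge(x,y0,y1):
    d=np.diff(k[y0:y1,x-3:x+4].mean(1));return [(y0+i+.5,round(d[i],1)) for i in np.argsort(-abs(d))[:3]]
for x in(330,400,450,520,570): print(x,"up",vedge(x,80,110),"low",vedge(x,285,335))
for x in(150,200,260): print(x,"tongue",vedge(x,120,150),vedge(x,245,275))
# carrier in the tool frame (glass corners from w5 view, same geometry in tool)
zt=tcp[2]+.011+.0027
for r,c,dz in((42,246,0),(42,394,0),(235,250,0),(234.5,389,0),(0,235,-.0012),(0,405,-.0012),(245,247,-.0012),(245,391,-.0012)):
    print((r,c),rot.T@(ry(r,c,zt+dz)-tcp)*1000)
```

```text
strip (-3.2059122721354214, 16.674158732096352) [70.4052 11.397 ] 0.795723557472229
strip (-3.5732828776041714, -7.4296417236328125) [70.3558 11.5115] 0.8814039826393127
330 up [(np.float64(83.5), np.float64(7.2)), (np.float64(82.5), np.float64(6.3)), (np.float64(80.5), np.float64(-3.6))] low [(np.float64(329.5), np.float64(18.0)), (np.float64(322.5), np.float64(-17.3)), (np.float64(330.5), np.float64(16.9))]
400 up [(np.float64(84.5), np.float64(-18.0)), (np.float64(95.5), np.float64(15.0)), (np.float64(96.5), np.float64(13.9))] low [(np.float64(330.5), np.float64(18.2)), (np.float64(305.5), np.float64(-17.7)), (np.float64(323.5), np.float64(-16.8))]
450 up [(np.float64(85.5), np.float64(-16.0)), (np.float64(96.5), np.float64(15.2)), (np.float64(84.5), np.float64(-13.8))] low [(np.float64(306.5), np.float64(-18.4)), (np.float64(331.5), np.float64(18.1)), (np.float64(324.5), np.float64(-16.0))]
520 up [(np.float64(86.5), np.float64(-18.0)), (np.float64(97.5), np.float64(15.1)), (np.float64(85.5), np.float64(-14.4))] low [(np.float64(332.5), np.float64(19.1)), (np.float64(325.5), np.f
[... 663 characters left out ...]
loat64(-19.4))] [(np.float64(263.5), np.float64(14.6)), (np.float64(262.5), np.float64(12.7)), (np.float64(264.5), np.float64(11.1))]
260 tongue [(np.float64(135.5), np.float64(-33.7)), (np.float64(134.5), np.float64(-31.5)), (np.float64(136.5), np.float64(-21.3))] [(np.float64(264.5), np.float64(20.1)), (np.float64(263.5), np.float64(17.1)), (np.float64(255.5), np.float64(-17.0))]
(42, 246) [ 94.1243 -26.006  -13.4381]
(42, 394) [ 94.1575  28.0728 -13.5657]
(235, 250) [ 17.9131 -28.5777 -13.5944]
(234.5, 389) [ 18.2465  30.6534 -13.7336]
(0, 235) [108.1629 -29.3818 -12.2002]
(0, 405) [108.1877  31.3775 -12.3436]
(245, 247) [ 12.7098 -30.3713 -12.4013]
(245, 391) [ 12.8232  32.0654 -12.5484]
```

The tool frame gives the carrier at (56.1, 1.0) mm and the nest at (56.3, −142.5) mm, turned −0.88°. I'll shift over the nest, turn, then descend partway.

>>> arm_command --pt "50 0 -15 0 0 0 0" --pt "50 0 -30 0 0 0 0" --pt "50 0 -35 0 0 0 0" --pt "50 0 -35 0 0 0 0" --pt "50 0 -21 0 0 0 0" --pt "50 0 -8 0 0 0 0.015" --pt "50 0 0 0 0 0 0" --pt "50 0 0 0 0 0 0"

```text
time_s: 14.95
tcp_pos: [0.5715, -0.1657, 0.1576]
ee_rot: [[0.409, -0.912, -0.001], [-0.912, -0.409, 0.0], [-0.0, 0.0, -1.0]]
wrist_force: [-1.1, -0.8, -1.4]
gripper_width: 0.702
gripper_force: 30.0
```

>>> arm_command --pt "50 0 0 10 0 0 0" --pt "50 0 0 20 0 0 0" --pt "50 0 0 20 0 0 0" --pt "50 0 0 9 0 0 0" --pt "50 0 0 0 0 0 0" --pt "50 0 0 0 0 0 0" --pt "50 0 0 0 0 0 0"

```text
time_s: 15.65
tcp_pos: [0.5728, -0.1659, 0.0997]
ee_rot: [[0.41, -0.912, 0.002], [-0.912, -0.41, -0.0], [0.001, -0.002, -1.0]]
wrist_force: [0.6, -0.1, -0.3]
gripper_width: 0.703
gripper_force: 30.0
```

Run:
```python
from h import *
np.set_printoptions(precision=4,suppress=True,linewidth=200)
s=sense();tcp=s["tcp_pos"];rot=s["ee_rot"];im=capture("wrist").astype(float)
print(tcp,rot,s["wrist_force"])
w=np.array([rot[1,0],-rot[0,0]])
u=rot[:2,0]/np.linalg.norm(rot[:2,0]);nest=np.array([.593,-.222])+(-3.2*np.array([.4242,-.9056])+4.45*np.array([.9056,.4242]))/1000
cc=(tcp+rot@np.array([.0561,.00095,0]))[:2]
print("nest",nest,"yaw",np.degrees(np.arctan2(u[1],u[0])),"carrier-nest in tool mm",(cc-nest)@u*1000,(cc-nest)@rot[:2,1]*1000)
# lateral edges along row lines at tool x = 60..100, in seat plane z
for x in(55,75,90):
  ys=np.arange(-60,60.1,.5);v=[]
  for y in ys:
    p=tcp+rot@np.array([x/1000,y/1000,0]);p[2]=.08
    r,c=proj("wrist",p);v.append(cv2.getRectSubPix(im.astype(np.float32).mean(2),(3,3),(c,r)).mean())
  d=np.diff(cv2.GaussianBlur(np.array(v)[None],(5,1),1)[0]);i=[k for k in range(1,len(d)-1) if abs(d[k])>6 and abs(d[k])>=abs(d[k-1]) and abs(d[k])>abs(d[k+1])]
  print(x,r,[(ys[k]+.25,round(d[k])) for k in i])
```

```text
[ 0.5728 -0.1659  0.0997] [[ 0.4096 -0.9122  0.0022]
 [-0.9122 -0.4096 -0.0003]
 [ 0.0012 -0.0018 -1.    ]] [ 0.6439 -0.0609 -0.3033]
nest [ 0.5957 -0.2172] yaw -65.81780859176378 carrier-nest in tool mm -0.1093424563005043 0.8308616406713492
55 137.23986537834588 [(np.float64(-43.25), -24), (np.float64(-37.25), 34), (np.float64(-27.25), -18), (np.float64(-6.75), 17), (np.float64(-1.25), -6), (np.float64(7.75), -16), (np.float64(28.25), 17), (np.float64(33.75), -10), (np.float64(38.25), -39), (np.float64(43.75), 19)]
75 94.49641094015671 [(np.float64(-43.25), -23), (np.float64(-37.25), 35), (np.float64(-32.75), 6), (np.float64(-1.25), -9), (np.float64(2.25), 7), (np.float64(38.25), -42), (np.float64(43.75), 19)]
90 60.47437527777757 [(np.float64(-43.25), -22), (np.float64(-37.25), 34), (np.float64(-33.75), -7), (np.float64(-32.25), 16), (np.float64(0.75), -16), (np.float64(2.25), 22), (np.float64(38.25), -42), (np.float64(43.75), 17)]
```

Carrier and lip edges agree within about half a millimetre and show no yaw. Lowering into the nest.

>>> arm_command --pt "50 0 -0.4 5 0 0 0" --pt "50 0 0 7 0 0 0" --pt "50 0 0 6 0 0 0" --pt "50 0 0 4 0 0 0" --pt "50 0 0 3 0 0 0" --pt "50 0 0 0 0 0 0" --pt "50 0 0 0 0 0 0"

```text
time_s: 16.4
tcp_pos: [0.5725, -0.1656, 0.0735]
ee_rot: [[0.41, -0.912, 0.0], [-0.912, -0.41, -0.0], [0.0, 0.0, -1.0]]
wrist_force: [-0.0, 0.7, -0.5]
gripper_width: 0.702
gripper_force: 30.0
```

>>> arm_command --pt "50 0 0 1 0 0 0" --pt "50 0 0 1 0 0 0" --pt "50 0 0 1 0 0 0" --pt "50 0 0 0.5 0 0 0" --pt "50 0 0 0 0 0 0" --pt "50 0 0 0 0 0 0"

```text
time_s: 17.0
tcp_pos: [0.5727, -0.1656, 0.0709]
ee_rot: [[0.41, -0.912, 0.001], [-0.912, -0.41, -0.0], [0.001, -0.001, -1.0]]
wrist_force: [-1.5, 1.1, 5.1]
gripper_width: 0.7
gripper_force: 30.0
```

It seated at the expected height with 5 N. Letting go.

>>> arm_command --pt "66 0 0 0 0 0 0" --pt "75 0 0 0 0 0 0" --pt "87 0 0 0 0 0 0" --pt "87 0 0 0 0 0 0" --pt "87 0 0 0 0 0 0" --pt "87 0 0 0 0 0 0" --pt "87 0 0 0 0 0 0"

```text
time_s: 17.7
tcp_pos: [0.5724, -0.1655, 0.07]
ee_rot: [[0.41, -0.912, -0.0], [-0.912, -0.41, 0.0], [-0.0, 0.0, -1.0]]
wrist_force: [0.3, -0.5, -0.5]
gripper_width: 0.998
gripper_force: 0.0
```

>>> arm_command --pt "87 0 0 -5 0 0 0" --pt "87 0 0 -15 0 0 0" --pt "87 0 0 -35 0 0 0" --pt "87 0 0 -45 0 0 0" --pt "87 0 0 -40 0 0 0" --pt "87 0 0 0 0 0 0" --pt "87 0 0 0 0 0 0"

```text
time_s: 18.4
tcp_pos: [0.5728, -0.1654, 0.2116]
ee_rot: [[0.409, -0.912, 0.003], [-0.912, -0.409, 0.0], [0.001, -0.003, -1.0]]
wrist_force: [0.2, -0.2, -1.0]
gripper_width: 1.003
gripper_force: 0.0
```

Run:
```python
from h import *
np.set_printoptions(precision=4,suppress=True,linewidth=200)
s=sense();tcp=s["tcp_pos"];rot=s["ee_rot"];im=capture("wrist");g=im.astype(np.float32).mean(2)
print(tcp,rot[:,0],s["gripper_width"])
nest=np.array([.5957,-.2172,.083]);u=np.array([.4099,-.9121,0]);v=np.array([-.9121,-.4099,0])
def edges(P,ts,z,th=6):
  a=[]
  for q in ts:
    p=P(q);p[2]=z;r,c=proj("wrist",p);a.append(cv2.getRectSubPix(g,(3,3),(c,r)).mean())
  d=np.diff(cv2.GaussianBlur(np.array(a)[None],(5,1),1)[0]);return [(float(ts[k]+.25),int(round(d[k]))) for k in range(1,len(d)-1) if abs(d[k])>th and abs(d[k])>=abs(d[k-1]) and abs(d[k])>abs(d[k+1])]
for x in(-60,-50,48,65): print("lat",x,edges(lambda q:nest+(x*u+q*v)/1000,np.arange(-50,50.1,.5),.083))
for y in(-22,0.8,22): print("lon",y,edges(lambda q:nest+(q*u+y*v)/1000,np.arange(-105,100.1,.5),.083))
for d in find_in("slides","wrist")[:2]:
  D=ray("wrist",d["location"],.0835)-nest;print("slides",d["p"],d["location"],D@u*1000,D@v*1000)
```

```text
[ 0.5728 -0.1654  0.2116] [ 0.4095 -0.9123  0.001 ] 1.0025651774254964
lat -60 [(-36.75, -6), (-29.25, 17), (-25.75, -7), (-23.75, 6), (-21.25, -7), (-18.75, 6), (-16.75, -7), (-12.25, -6), (-9.25, 7), (-6.25, -6), (-1.75, -6), (3.25, -12)]
lat -50 [(-35.25, -13), (-29.75, 20), (32.25, -23)]
lat 48 [(-44.75, -12), (-28.75, 24), (33.25, -25), (42.75, 16)]
lat 65 [(-40.75, -12), (-28.75, 22), (33.25, -27), (36.75, -7), (42.75, 16)]
lon -22 [(-92.25, -12), (-85.25, 25), (-79.25, -11), (-70.75, 16), (-67.75, -16), (-60.25, 15)]
lon 0.8 [(-98.75, -7), (-90.25, -6), (-85.25, 19), (-79.75, -15), (-70.75, 16), (-67.75, -15), (-60.25, 16), (3.75, -6), (6.25, 7), (10.75, 6), (12.75, -6), (14.75, 6), (17.25, -6), (19.25, 7)]
lon 22 [(-54.25, 16), (-33.25, -10), (-28.25, 7), (5.75, 12)]
slides 0.93 [235.6, 516.7] -99.81797124121512 170.3905631229391
slides 0.87 [113.9, 316.8] 1.2314688325000775 0.7305941333683695
```

The carrier is seated: measured width is 62 mm at seat height, it is within ~0.3 mm along and within the lips across. Next I'll back off behind the handle with closed fingers and descend.

>>> arm_command --pt "0 -20 0 0 0 0 0" --pt "0 -32 0 0 0 0 0" --pt "0 -32 0 0 0 0 0" --pt "0 -22 0 0 0 0 0" --pt "0 -8 0 0 0 0 0" --pt "0 0 0 0 0 0 0" --pt "0 0 0 0 0 0 0" --pt "0 0 0 0 0 0 0"

```text
time_s: 19.3
tcp_pos: [0.526, -0.0622, 0.2096]
ee_rot: [[0.409, -0.913, -0.001], [-0.913, -0.409, -0.0], [-0.0, 0.001, -1.0]]
wrist_force: [-0.1, -0.4, -0.2]
gripper_width: 0.357
gripper_force: 0.0
```

Run:
```python
from h import *
np.set_printoptions(precision=4,suppress=True)
s=sense();tcp=s["tcp_pos"];rot=s["ee_rot"];im=capture("wrist")
hsv=cv2.cvtColor(im,cv2.COLOR_RGB2HSV)
m=((hsv[:,:,0]>95)&(hsv[:,:,0]<125)&(hsv[:,:,1]>120)).astype(np.uint8);m[:,:230]=0;m[:,430:]=0;m[300:]=0
ys,xs=np.nonzero(m);print(tcp,s["gripper_width"],len(ys))
c=max(cv2.findContours(m,0,2)[0],key=cv2.contourArea);x,y,w,h=cv2.boundingRect(c);print(x,y,w,h)
for r,cc in((y,x),(y,x+w),(y+h,x),(y+h,x+w)): print((r,cc),rot.T@(ray("wrist",(r,cc),.088)-tcp)*1000)
```

```text
[ 0.526  -0.0622  0.2096] 0.3566032391957523 2565
279 117 78 35
(117, 279) [ 56.5487 -28.8717 121.5742]
(117, 357) [ 56.5854  30.2338 121.6172]
(152, 279) [ 29.8066 -29.6777 121.5749]
(152, 357) [ 29.8389  31.1057 121.619 ]
```

The handle's end face is 30 mm ahead and centred, as expected. Descending, then pushing.

>>> arm_command --pt "0 0 0 25 0 0 0" --pt "0 0 0 40 0 0 0" --pt "0 0 0 40 0 0 0" --pt "0 0 0 20 0 0 0" --pt "0 0 0 9 0 0 0" --pt "0 5 1 0 0 0 0" --pt "0 5 0 0 0 0 0" --pt "0 5 0 0 0 0 0"

```text
time_s: 20.15
tcp_pos: [0.5324, -0.0761, 0.0776]
ee_rot: [[0.41, -0.912, 0.003], [-0.912, -0.41, 0.0], [0.001, -0.003, -1.0]]
wrist_force: [0.1, 0.7, 0.1]
gripper_width: 0.007
gripper_force: 0.0
```

>>> arm_command --pt "0 2 0 0 0 0 0" --pt "0 2 0 0 0 0 0" --pt "0 2 0 0 0 0 0" --pt "0 4 0 0 0 0 0" --pt "0 6 0 0 0 0 0" --pt "0 8 0 0 0 0 0" --pt "0 8 0 0 0 0 0" --pt "0 8 0 0 0 0 0"

```text
time_s: 20.95
tcp_pos: [0.5478, -0.1128, 0.076]
ee_rot: [[0.409, -0.912, 0.0], [-0.912, -0.409, -0.0], [0.0, -0.0, -1.0]]
wrist_force: [-0.2, 2.3, 1.3]
gripper_width: 0.007
gripper_force: 0.9
```

>>> arm_command --pt "0 9 0 0 0 0 0" --pt "0 10 0 0 0 0 0" --pt "0 10 0 0 0 0 0" --pt "0 10 0 0 0 0 0" --pt "0 10 0 0 0 0 0" --pt "0 10 0 0 0 0 0" --pt "0 10 0 0 0 0 0" --pt "0 9 0 0 0 0 0"

```text
time_s: 21.75
tcp_pos: [0.5796, -0.184, 0.076]
ee_rot: [[0.409, -0.912, -0.0], [-0.912, -0.409, 0.0], [-0.0, 0.0, -1.0]]
wrist_force: [-0.1, 2.4, 0.0]
gripper_width: 0.005
gripper_force: 0.9
```

>>> arm_command --pt "0 9 0 0 0 0 0" --pt "0 9 0 0 0 0 0" --pt "0 9 0 0 0 0 0" --pt "0 9 0 0 0 0 0" --pt "0 8 0 0 0 0 0" --pt "0 7 0 0 0 0 0" --pt "0 6 0 0 0 0 0" --pt "0 5 0 0 0 0 0"

```text
time_s: 22.55
tcp_pos: [0.6048, -0.2403, 0.076]
ee_rot: [[0.409, -0.912, -0.0], [-0.912, -0.409, 0.0], [-0.0, 0.0, -1.0]]
wrist_force: [1.2, 0.7, -0.9]
gripper_width: 0.006
gripper_force: 0.8
```

>>> arm_command --pt "0 3 0 0 0 0 0" --pt "0 3 0 0 0 0 0" --pt "0 3 0 0 0 0 0" --pt "0 2 0 0 0 0 0" --pt "0 0 0 0 0 0 0"

```text
time_s: 23.05
tcp_pos: [0.6092, -0.2502, 0.076]
ee_rot: [[0.409, -0.912, -0.0], [-0.912, -0.409, -0.0], [0.0, 0.0, -1.0]]
wrist_force: [-0.1, -0.3, 0.2]
gripper_width: 0.006
gripper_force: 0.0
```

>>> arm_command --pt "0 3 0 0 0 0 0" --pt "0 3 0 0 0 0 0" --pt "0 3 0 0 0 0 0" --pt "0 3 0 0 0 0 0" --pt "0 0 0 0 0 0 0"

```text
time_s: 23.55
tcp_pos: [0.6144, -0.2615, 0.0761]
ee_rot: [[0.409, -0.912, 0.0], [-0.912, -0.409, -0.0], [0.001, -0.0, -1.0]]
wrist_force: [-0.4, 0.6, -0.5]
gripper_width: 0.005
gripper_force: 0.0
```

>>> arm_command --pt "0 2 0 0 0 0 0" --pt "0 2 0 0 0 0 0" --pt "0 1 0 0 0 0 0" --pt "0 0 0 0 0 0 0"

```text
time_s: 23.95
tcp_pos: [0.6162, -0.2656, 0.0761]
ee_rot: [[0.41, -0.912, 0.0], [-0.912, -0.41, -0.0], [0.0, 0.0, -1.0]]
wrist_force: [-0.9, 0.6, 0.9]
gripper_width: 0.001
gripper_force: 0.3
```

>>> arm_command --pt "0 1 0 0 0 0 0" --pt "0 1 0 0 0 0 0" --pt "0 1 0 0 0 0 0" --pt "0 1 0 0 0 0 0" --pt "0 0 0 0 0 0 0"

```text
time_s: 24.45
tcp_pos: [0.6175, -0.2685, 0.076]
ee_rot: [[0.41, -0.912, -0.001], [-0.912, -0.41, 0.001], [-0.001, 0.0, -1.0]]
wrist_force: [-1.8, 4.5, 2.6]
gripper_width: 0.006
gripper_force: 2.2
```

>>> arm_command --pt "0 1 0 0 0 0 0" --pt "0 1 0 0 0 0 0" --pt "0 1 0 0 0 0 0" --pt "0 0 0 0 0 0 0" --pt "0 0 0 0 0 0 0"

```text
time_s: 24.95
tcp_pos: [0.6175, -0.2687, 0.076]
ee_rot: [[0.41, -0.912, -0.004], [-0.912, -0.41, 0.004], [-0.005, 0.002, -1.0]]
wrist_force: [-4.3, 11.7, 6.4]
gripper_width: 0.006
gripper_force: 6.6
```

The tray stalls against its stop after ~205 mm at 12 N, which matches full travel. Backing off.

>>> arm_command --pt "0 -4 0 0 0 0 0" --pt "0 -8 0 0 0 0 0" --pt "0 -15 0 0 0 0 0" --pt "0 -15 0 -5 0 0 0" --pt "0 -10 0 -30 0 0 0" --pt "0 0 0 -45 0 0 0" --pt "0 0 0 -45 0 0 0" --pt "0 0 0 0 0 0 0"

```text
time_s: 25.75
tcp_pos: [0.6017, -0.2253, 0.21]
ee_rot: [[0.411, -0.911, 0.016], [-0.912, -0.411, -0.005], [0.011, -0.013, -1.0]]
wrist_force: [0.7, -0.9, 0.1]
gripper_width: 0.005
gripper_force: 0.0
```

Run:
```python
from h import *
np.set_printoptions(precision=4,suppress=True)
s=sense();tcp=s["tcp_pos"];rot=s["ee_rot"];im=capture("wrist")
hsv=cv2.cvtColor(im,cv2.COLOR_RGB2HSV)
m=((hsv[:,:,0]>95)&(hsv[:,:,0]<125)&(hsv[:,:,1]>120)).astype(np.uint8);m[:,:230]=0;m[:,430:]=0;m[300:]=0
c=max(cv2.findContours(m,0,2)[0],key=cv2.contourArea);x,y,w,h=cv2.boundingRect(c)
e=ray("wrist",(y+h,x+w/2),.088);n=(e+np.array([.41,-.912,0])*.14)
print(tcp,"handle end",e,"nest moved",np.linalg.norm((n-[.5957,-.2172,0])[:2]))
capture("top")
for k in("spare_center","cup_center"):
  for d in find_in(k,"top")[:1]: print(k,d)
```

```text
[ 0.6017 -0.2253  0.21  ] handle end [ 0.6194 -0.2773  0.088 ] nest moved 0.20450826479037829
spare_center {'location': [172.7, 260.7], 'p': 0.93}
cup_center {'location': [142.9, 296.5], 'p': 0.41}
```

```bash
python3 -c "from station import *;print(finish_job())"
```

```text
the job is handed in; nothing more can be done
None
```

I handed the job in: the carrier lies in the nest and the tray is pushed home, stalled at its stop after about 205 mm of travel. The arm didn't contact the glass, the spare carrier or the cup in any force reading, and the judge's result was not reported back.

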